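Make room for one more jar in the ratchet jar rack

ROBOT

A 6-joint arm with a two-finger parallel gripper is mounted at the origin on a cart in front of the work surface, level with it; the furniture and walls round the work are solid. World frame = base frame: x ahead of the robot, y to its left, z up, the work surface at z = 0. Lengths are in mm, angles in rad, forces in N, time in s.
With the tool pointing down it reaches from about 350 to 875 mm from the base axis. Payload 4.2 kg.
Tool frame: the origin (TCP) lies where the fingers leave the gripper's body, on its centre line; the fingertips stand 73 mm ahead of it and the grasp point (between the pads) lies 54 mm ahead of it; z points along the fingers, y is the direction in which the jaws open and shut (so a half turn about z gives the same grasp; the last joint's range is limited). The gripper opens to 85 mm and grips with 20 to 120 N. Pads are 22 mm wide; open, the fingers measure 114 mm over their backs; the gripper's body (76 mm by 85 mm) begins 54 mm behind the grasp point. The pads swing forward as they close: fully open they stand 13 mm farther back than shut.
Start: joints at [1.58, 0.385, 0.008, 0, -1.194, -0.259], TCP at [154.475, 605.588, 303.912] pointing down, gripper open.
Joint ranges: [-3.14, 3.14], [-1.21, 2.06], [-1.07, 1.41], [-3.16, 2.05], [-2.99, -0.16], [-3.1, 3.1]. Speed limits (rad/s): [2.79, 2.79, 3.14, 3.14, 3.14, 3.14].

INTERFACE

Orientations are given as a unit quaternion [x, y, z, w].
In Python, from bench import arm gives the robot as it stands.
- The arm moves only by the tool apply_moves, never from a script. Its argument "increments" is a list that holds one entry, the list of rows, each a list of 7 numbers: the shift along the tool's x, y, z scaled (see below), then the turn, a rotation vector about the tool's x, y, z scaled (see below), then the gripper's target within -1 to 1 (fully open at 1, half-way at 0, shut at -1). A call has 1 to 10 rows; each row is the pose to reach, as a shift and turn from the pose commanded when the call began, along the tool's axes at that moment; what a row does not reach only later rows make up. The controller multiplies each number of a shift by 100 mm and each number of a turn by 0.5 rad. A row lasts 1/10 s, in which the tool goes at most 50 mm and 8.59 degrees, less where a joint would pass 70% of its speed; a pose out of reach is approached as far as the arm can. A call with a number of a shift or a turn outside -1 to 1 is refused whole. A call with a gripper value outside its range is refused whole. The fingers move at their own pace and stop on an object; the grip force is fixed at half the most. Time passes only in rows, so rows that repeat a pose let the fingers close. It gives the time, the measured TCP pose, the force and the opening at its end, in the units of the state.
- arm.read_state(): the state, without advancing time (a new reading comes with each control period).
- arm.get_image(name): name is "scene" or "top" or "wrist"; returns a dict with "img" (400x640x3 uint8, red, green, blue), "fx", "fy", "cx", "cy" (pixels), "k1" (the pictures are not rectified: a ray, as slopes to the right and down, at radius r is drawn at 1 + k1 r^2 times it, then the intrinsics apply), "pose" (4x4, takes a point from camera to world coordinates). Camera axes: x right, y up, looking along -z (the intrinsics and any distortion apply to the point x, -y, -z); pixel columns grow to the right and rows downward; lengths in mm; the calibration is good to about 2 mm. A picture is of the moment at which its call begins. There is no depth.
- arm.job_done(): hands the job in, once; it reports no verdict.
Trained networks look in a picture, given as the dict that the camera call returned (one of the last four; its "shot" number tells which), for a name from the list of things; names that differ only in an ending like _2 or _b are one class to them, and where a whole thing is asked for, a point or a joint stands for the part that bears it (a point fixed in the world has none). Each returns a list of dicts, best first, with "conf" (0 to 1); they miss things now and then, are a little off and sometimes report something else, mostly with a low value. They report only what shows in the picture. A call takes as long as a camera call. They do not tell look-alikes from the thing itself.
- arm.outline_of(label, picture): "pixels" (400x640 bool, what is visible of it) and "box" ([centre column, centre row, width, height] in pixels, round what is visible of it).
- arm.mark_of(label, picture): "at" ([column, row] in pixels: a listed point, or the origin of a listed thing).
The state is a dict: "clock": time; "joints": joint angles; "joint_vel": joint speeds; "joint_efforts": joint torques, N m; "position": TCP position; "ee_rot": TCP orientation; "contact_force": force on the tool from outside, world axes, zero at the start; "wrist_torque": the same for the moment, N m; "gripper_width": finger opening in mm.
Only numpy, scipy, OpenCV 4.12 (cv2) and the standard library are available. Lean on these libraries where they do the work, as an engineer would, in place of code of your own. Each camera call takes 0.05 s, during which the arm holds its last target.

TASK

Make room for the squat pot in the jar rack: hold down the release pad on top of the sliding stop and, with it pressed, push the stop back along its bar all the way to the end. Then push the pot across the worktop into the gap, between the jars and the stop, until it stands against the bar, and push the stop up to it again so that the row is held snug. Do all this with the fingertips only: nothing is picked up or tipped, and the other things standing about are left alone.

Things in the scene. Friction and masses are not known exactly. Their poses are not given: they have to be found in the camera images.
- rack: Jar rack, fixed: a steel bar on edge, 6 mm thick, 352 mm long, 34 to 56 mm above the worktop, on two feet 61 mm high (out to y = -0.178 and +0.196). Origin on the worktop under the bar; y runs along the bar, the jars stand at -x with their backs against it. Fixed end plate: inner face at y = -0.150; both plates reach out to x = -0.070, 64 mm high. Position and yaw vary.
- stop (a joint): Sliding stop on the bar, m: the clear gap between the two plates is 0.100 + this value. It grows as the stop goes back, towards +y of the rack, up to 0.155 (end of travel). A ratchet (6 mm teeth) blocks that way unless the release is held down. Towards -y it can always be pushed, clicking, with 3 to 6 N, and may settle back by one tooth. Starts at 0.03 to 0.055, the two jars between the plates.
- release (a joint): Travel of the release pad, m: 0 up (teeth locked), 0.007 fully down; the teeth are free from 0.004 on. Sprung: 2 N to start, 6.5 N fully down; it comes up by itself when let go. Values up to 0.004 with nothing pressing: the pawl rests on a tooth.
- pad_top (a point): Centre of the top of the release pad, a ribbed black thumb pad on the sliding stop's housing, 28 mm (rack x) by 36 mm (rack y), 77 mm above the worktop when up. Moves with the pad. The housing straddles the bar, 33 mm wide and 67 mm high, and lies on the +y side of the stop's plate; the pad's centre is 28 mm from the plate's inner face.
- lip (a point): Centre of the upright lip at the housing's +y end: 33 mm wide across the bar, 7 to 10 mm thick, 64 to 90 mm above the worktop (this point: 80 mm). A finger on the pad bears against its -y side, 18 mm or more from the pad's centre, to push the stop back; its +y side, clear above the foot, can be pushed to close the stop. Moves with the stop.
- stop_face (a point): Middle of the inner face of the stop's plate (the face towards the jars), 34 mm above the worktop. The plate is 6 mm thick and 61 mm high.
- pot: The squat pot to be put in the row: a round jar with a wide lid, 77 mm across at its belly, 65 mm high, about 0.2 kg. It stands upright on the worktop in front of the rack (towards the robot). Origin at the centre of its underside.
- jar_black_lid: Round glass jar with a flat lid, 66 mm across, 82 mm high, standing in the rack. Origin at the centre of its underside. The two jars may be in either order.
- jar_white_lid: Round jar with a tall screw lid, 62 mm across, 98 mm high, standing in the rack. Origin at the centre of its underside.
- salt_shaker: Slim salt shaker, 43 mm across, 105 mm high, standing in front of the rack's fixed end; to be left alone. Origin at the centre of its underside.
- katori: Small open steel bowl, 80 mm across, 34 mm high, near the other end of the rack; to be left alone. Origin at the centre of its underside.
- tub: Low round tub with a lid, 112 mm across, 55 mm high, farther off to the robot's right, beyond the rack's fixed end; to be left alone. Origin at the centre of its underside.
There are look-alikes about, which are no part of the job. What is shaped like the jar_white_lid but red is not meant.

How it is judged (in metres and radians):
On the way, in this order (a step that is already met when the one before it is completed fails the run):
1. the release pad is held down (value of joint release above 0.0045 m), for 0.1 s.
2. the stop is pushed back to the end of its travel (value of joint stop above 0.145 m), for 0.1 s.
3. the pot stands in the gap, between the jars and the stop, against the bar (x of pot in the frame of rack above -0.055 m and y of pot in the frame of stop_face below -0.025 m and y of pot in the frame of rack above -0.02 m), for 0.1 s.
At the end, for the whole second after the job is handed in: All at rest: the pot upright between jars and stop, its centre at most 55 mm in front of the bar's middle (it touches the bar at 41 mm); the stop closed on the three (gap between the plates under 218 mm, about 12 mm of play); both jars upright in the rack (value of joint stop below 0.118 m and x of each of pot, jar_black_lid, jar_white_lid in the frame of rack above -0.055 m and y of pot in the frame of stop_face between -0.055 and -0.025 m and horizontal distance between each of jar_black_lid, jar_white_lid and rack below 0.135 m and angle between each of pot, jar_black_lid, jar_white_lid's own z axis and vertical below 0.12 rad and linear speed of pot below 0.02 m/s).
It fails at once if the pot or a jar is lifted off the worktop (height (world z) of any of pot, jar_black_lid, jar_white_lid above 0.012 m).
It fails at once if the pot or a jar is tipped (angle between any of pot, jar_black_lid, jar_white_lid's own z axis and vertical above 0.5 rad).
It fails at once if the salt shaker, the bowl or the tub is moved or knocked (distance of any of salt_shaker, katori, tub from where it was at the start of the episode above 0.025 m).
It also fails if it takes over 67 s, if anything falls off the work surface, if the arm or the gripper's body presses on something with over 40 N, if the wrist force passes 120 N, or if a joint passes its speed limit or range.

## Working session

There is one attempt and no reset: what is moved stays moved. The work goes in short steps, Python scripts to look and compute and a tool call to move; the robot and the scene stay as the last step left them, time stands still between calls to the robot, and variables do not carry over. Pictures are saved under pics/ and viewed, and the job is handed in when it is done.

Besides the shell and the picture viewer there is one more tool, called after "Request:" as name(argument=value, ...), one argument or row to a line, values as JSON. apply_moves: Moves the arm, as the interface text tells. Shifts and turns lie within -1 to 1; 1 stands for 100 mm of shift or 0.5 rad of turn. Its arguments: {"type":"object","properties":{"increments":{"type":"array"}},"required":["increments"]}

```bash
ls; mkdir -p pics; cat > h.py <<'E'
import numpy as np, cv2
from bench import arm
def ray(im,px):
    x=(px[0]-im["cx"])/im["fx"]; y=(px[1]-im["cy"])/im["fy"]
    k=im["k1"]; u,v=x,y
    for _ in range(30):
        f=1+k*(u*u+v*v); u,v=x/f,y/f
    P=np.array(im["pose"]); d=P[:3,:3]@np.array([u,-v,-1.]); return P[:3,3],d
def at_z(im,px,z):
    o,d=ray(im,px); return o+d*(z-o[2])/d[2]
def proj(im,p):
    P=np.array(im["pose"]); c=P[:3,:3].T@(np.array(p,float)-P[:3,3])
    u,v=c[0]/-c[2],-c[1]/-c[2]; f=1+im["k1"]*(u*u+v*v)
    return np.array([im["cx"]+im["fx"]*u*f, im["cy"]+im["fy"]*v*f])
def save(im,n): cv2.imwrite("pics/"+n+".png",cv2.cvtColor(im["img"],cv2.COLOR_RGB2BGR))
E
python3 - <<'E'
from h import *
s=arm.read_state(); print({k:np.round(v,3).tolist() for k,v in s.items()})
for n in ["scene","top"]:
    im=arm.get_image(n); save(im,n+"0"); print(n,np.round(im["pose"],2).tolist(),im["fx"],im["k1"])
    for l in ["rack","pad_top","lip","stop_face","pot","jar_black_lid","jar_white_lid","salt_shaker","katori","tub"]:
        try:
            for m in arm.mark_of(l,im)[:3]: print(l,np.round(m["at"]),round(m["conf"],2), np.round(at_z(im,m["at"],{"pad_top":77,"lip":80,"stop_face":34}.get(l,0))))
        except Exception as e: print(l,e)
E
```

```text
pics
{'clock': 0.0, 'joints': [1.58, 0.386, 0.007, -0.001, -1.194, -0.259], 'joint_vel': [-0.001, 0.002, -0.0, -0.002, 0.001, 0.002], 'joint_efforts': [0.0, -39.228, 18.84, 4.186, -0.005, 0.0], 'position': [154.366, 605.217, 302.823], 'ee_rot': [0.992, -0.125, -0.0, 0.001], 'contact_force': [0.162, 0.544, 0.339], 'wrist_torque': [-0.028, -0.02, -0.021], 'gripper_width': 85.547}
scene [[0.49, 0.6, -0.63, -177.06], [-0.87, 0.34, -0.36, -451.87], [-0.01, 0.72, 0.69, 851.77], [0.0, 0.0, 0.0, 1.0]] 386.1104524590579 -0.07794605859840247
rack [338. 205.] 0.84 [623. -47.  -0.]
pad_top [328. 188.] 0.5 [600. -21.  77.]
lip [322. 189.] 0.56 [584.  -9.  80.]
stop_face [335. 206.] 0.78 [579. -58.  34.]
pot [313. 230.] 0.83 [488. -31.   0.]
jar_black_lid [374. 214.] 0.95 [ 638. -165.    0.]
jar_white_lid [351. 211.] 0.92 [616. -94.  -0.]
jar_white_lid [321. 287.] 0.83 [ 323. -154.    0.]
jar_white_lid [241. 195.] 0.63 [508. 257.   0.]
salt_shaker [381. 234.] 0.87 [ 573. -217.    0.]
katori [254. 222.] 0.64 [428. 143.   0.]
tub [438. 232.] 0.68 [ 661. -362.    0.]
top [[0.03, 0.98, -0.19, 279.73], [-1.0, 0.03, -0.01, -71.18], [-0.01, 0.19, 0.98, 1171.51], [0.0, 0.0, 0.0, 1.0]] 421.8136373212646 -0.09586426374659789
rack [312. 155.] 0.91 [610. -48.   0.]
pad_top [304. 144.] 0.65 [618. -30.  77.]
stop_face [318. 160.] 0.58 [586. -67.  34.]
pot [299. 202.] 0.61 [474. -17.   0.]
jar_black_lid [352. 148.] 0.84 [ 633. -164.    0.]
jar_white_lid [356. 219.] 0.92 [ 427. -178.    0.]
jar_white_lid [276. 246.] 0.77 [348.  42.   0.]
jar_white_lid [332. 158.] 0.74 [ 604. -107.    0.]
salt_shaker [370. 169.] 0.56 [ 573. -217.    0.]
katori [241. 222.] 0.75 [412. 144.   0.]
tub [421. 151.] 0.92 [ 632. -366.    0.]
tub [242. 219.] 0.72 [421. 141.   0.]
```

```bash
python3 - <<'E'
import cv2
for n in ["scene0","top0"]:
    a=cv2.imread(f"pics/{n}.png")
    c=a[130:310,180:480]; cv2.imwrite(f"pics/{n}c.png",cv2.resize(c,(800,480),interpolation=cv2.INTER_CUBIC))
E
```

```text
(no output)
```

View pics/scene0.png

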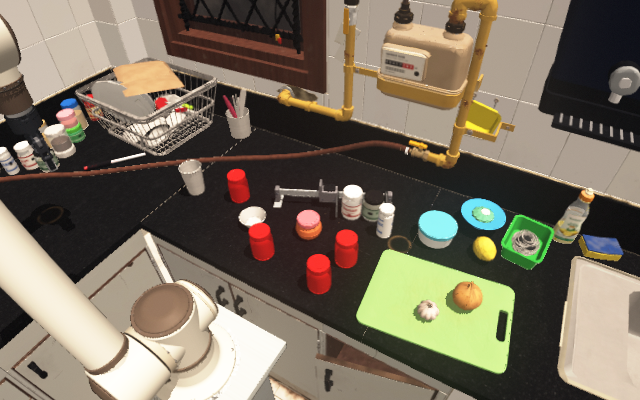

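View pics/top0.png

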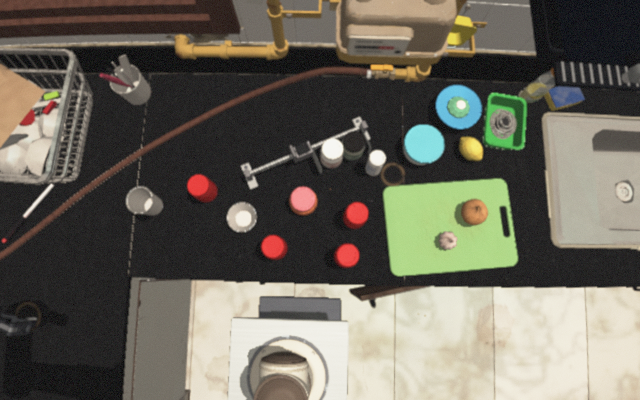

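```bash
sleep 1
```

```text
(no output)
```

View pics/scene0c.png

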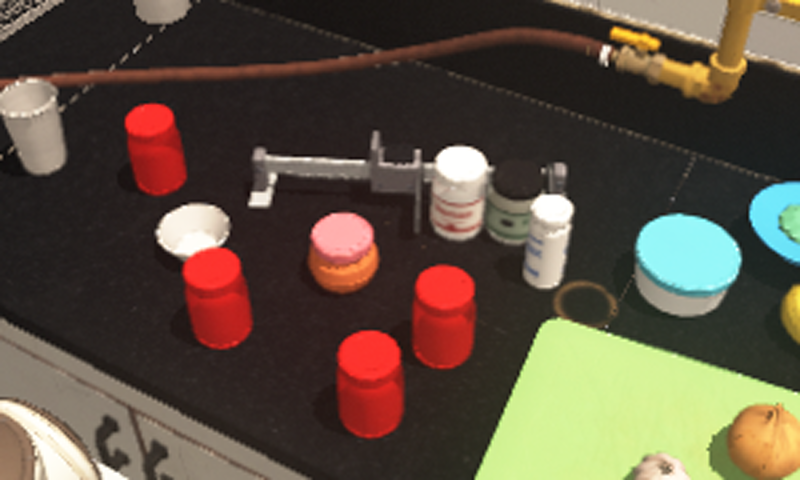

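View pics/top0c.png

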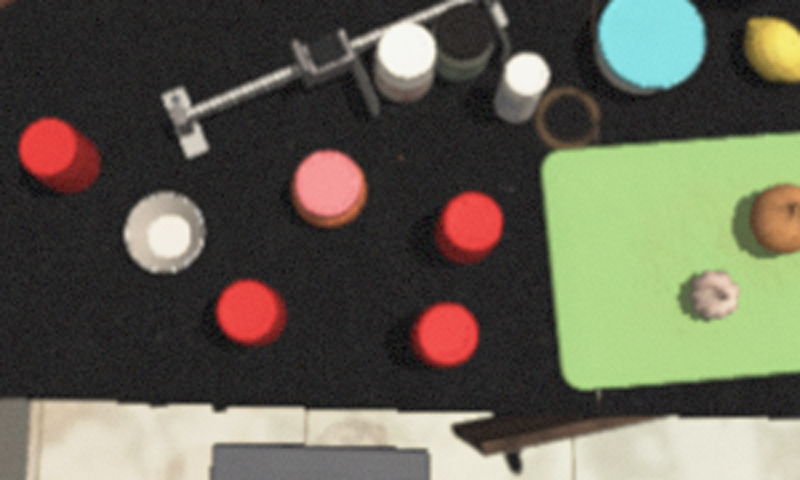

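The pictures show the rack, with its bar running from upper right to lower left in the top view. The white and black jars stand in it, the pot (pink lid) is at about top px (303,200), and four red look-alikes stand around. I'm moving over for wrist views.

Request:
apply_moves(
  increments=[
    [[0.3,0.35,0,0,0,0,-1],[0.6,0.7,0,0,0,0,-1],[0.9,1,0,0,0,0,-1],[0.9,1,0,0,0,0,-1]],
  ],
)

```text
clock: 1.5
position: [218.4, 482.5, 304.5]
ee_rot: [0.992, -0.126, -0.0, 0.0]
contact_force: [0.0, 0.1, 0.6]
gripper_width: 28.2
```

Request:
apply_moves(
  increments=[
    [[0.3,0.35,0,0,0,0,-1],[0.6,0.7,0,0,0,0,-1],[0.9,1,0,0,0,0,-1],[0.9,1,0,0,0,0,-1]],
  ],
)

```text
clock: 1.9
position: [280.5, 364.1, 304.3]
ee_rot: [0.992, -0.126, -0.0, 0.0]
contact_force: [0.1, 1.3, 0.8]
gripper_width: 0.2
```

Request:
apply_moves(
  increments=[
    [[0.3,0.35,0,0,0,0,-1],[0.6,0.7,0,0,0,0,-1],[0.9,1,0,0,0,0,-1],[0.9,1,0,0,0,0,-1]],
  ],
)

```text
clock: 2.3
position: [343.1, 245.6, 304.1]
ee_rot: [0.992, -0.127, 0.0, 0.0]
contact_force: [-0.2, -0.0, -0.8]
gripper_width: -0.1
```

Request:
apply_moves(
  increments=[
    [[0.3,0.35,0,0,0,0,-1],[0.6,0.7,0,0,0,0,-1],[0.9,1,0,0,0,0,-1],[0.9,1,0,0,0,0,-1]],
  ],
)

```text
clock: 2.7
position: [406.1, 126.9, 304.0]
ee_rot: [0.992, -0.127, 0.0, 0.0]
contact_force: [-0.1, 0.4, 0.7]
gripper_width: -0.1
```

Request:
apply_moves(
  increments=[
    [[0.3,0.35,0,0,0,-0.2,-1],[0.6,0.7,0,0,0,-0.4,-1],[0.9,1,0,0,0,-0.6,-1],[0.9,1,0,0,0,-0.8,-1],[0.9,1,0,0,0,-1,-1]],
  ],
)

```text
clock: 3.2
position: [468.0, 10.1, 303.7]
ee_rot: [0.992, 0.126, 0.0, -0.0]
contact_force: [-0.4, 0.2, 0.5]
gripper_width: 0.1
```

```bash
python3 - <<'E'
from h import *
im=arm.get_image("wrist"); save(im,"w1"); print(np.round(im["pose"],2).tolist(),im["fx"],im["k1"])
np.save("w1.npy",{k:im[k] for k in im},allow_pickle=True)
for l in ["rack","pad_top","lip","stop_face","pot","jar_black_lid","jar_white_lid","salt_shaker","katori"]:
    for m in arm.mark_of(l,im)[:3]: print(l,np.round(m["at"]),round(m["conf"],2), np.round(at_z(im,m["at"],{"pad_top":77,"lip":80,"stop_face":34}.get(l,0))))
E
```

```text
[[0.25, 0.94, 0.25, 531.31], [-0.97, 0.24, 0.07, 26.35], [0.0, -0.26, 0.97, 373.66], [0.0, 0.0, 0.0, 1.0]] 347.06904417739577 -0.05569729650801129
rack [402.  37.] 0.67 [614. -41.   0.]
pad_top [400.  20.] 0.94 [609. -22.  77.]
pad_top [547. 120.] 0.38 [ 567. -169.   77.]
lip [365.  26.] 0.67 [596.   4.  80.]
stop_face [424.  66.] 0.68 [588. -63.  34.]
pot [353. 167.] 0.8 [474. -30.   0.]
jar_white_lid [460. 232.] 0.92 [ 431. -171.    0.]
jar_white_lid [261. 258.] 0.75 [342.  45.   0.]
jar_white_lid [104.  82.] 0.6 [495. 249.   0.]
salt_shaker [549. 121.] 0.73 [ 577. -223.    0.]
katori [194. 174.] 0.6 [422. 138.   0.]
katori [454.  67.] 0.57 [ 601. -102.    0.]
```

View pics/w1.png

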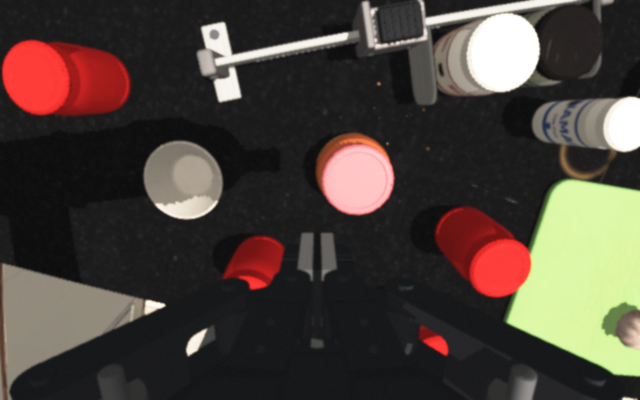

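```bash
python3 - <<'E'
from h import *
im=np.load("w1.npy",allow_pickle=True).item()
c=im["img"][0:110,190:620]; cv2.imwrite("pics/w1c.png",cv2.cvtColor(cv2.resize(c,None,fx=1.85,fy=1.85*2.5,interpolation=cv2.INTER_CUBIC),cv2.COLOR_RGB2BGR)[:600])
E
```

```text
(no output)
```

View pics/w1c.png

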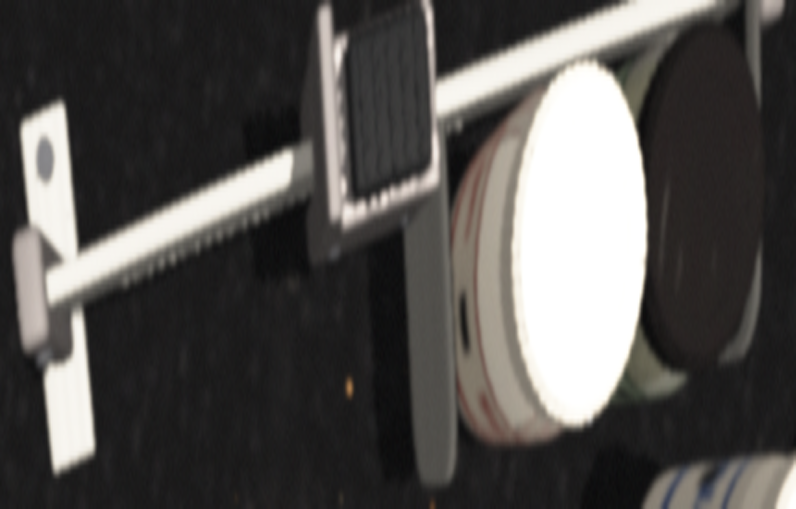

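```bash
python3 - <<'E'
from h import *
im=np.load("w1.npy",allow_pickle=True).item()
f=lambda c:(190+c[0]/1.85,c[1]/4.625)
B=np.array([at_z(im,f(c),56)[:2] for c in [(70,285),(280,175),(500,85),(680,6)]]); print(B.round(1))
d=B[0]-B[-1]; d/=np.linalg.norm(d); 
vx,vy,x0,y0=cv2.fitLine(B.astype(np.float32),cv2.DIST_L2,0,.01,.01).ravel(); d=np.array([vx,vy])*np.sign(vy); print("d",d,"yaw",np.arctan2(-d[0],d[1]))
n=np.array([d[1],-d[0]]) # rack +x
o=np.array([x0,y0])
def R(c,z,lab):
    p=at_z(im,f(c),z)[:2]; print(lab,p.round(1),"across",round((p-o)@n,1),"along",round((p-o)@d,1)); return p
R((390,100),77,"pad"); R((345,45),77,"padc");R((428,5),77,"padc");R((434,163),77,"padc");R((352,197),77,"padc")
R((330,112),90,"lip");R((318,5),90,"lipL"); R((332,222),90,"lipLb");R((342,222),90,"lipRb")
R((435,480),61,"plate end");R((28,230),61,"foot");R((20,290),61,"footL");R((46,290),61,"footR")
R((752,200),64,"endplate");R((415,480),56,"plateL"); R((455,480),56,"plateR")
E
```

```text
[[ 544.5  109.5]
 [ 587.6   19.1]
 [ 629.4  -74.9]
 [ 666.9 -153. ]]
d [-0.42103395  0.9070449 ] yaw 0.43458492
pad [607.8 -22.9] across 1.5 along 1.5
padc [611.2  -1.7] across 13.5 along 19.3
padc [626.7 -34.1] across 13.9 along -16.6
padc [603.1 -44.4] across -11.9 along -16.1
padc [588.4 -11.6] across -11.4 along 19.9
lip [596.2   2.6] across 1.7 along 29.5
lipL [610.7  11.9] across 18.7 along 31.8
lipLb [580.  -3.] across -15.4 along 31.2
lipRb [581.1  -7. ] across -16.1 along 27.1
plate end [553.3 -66.6] across -66.4 along -15.2
foot [549.1 129. ] across 12.2 along 164.0
footL [537.8 130.7] across 2.6 along 170.3
footR [540.7 118.9] across 0.3 along 158.3
endplate [ 642.6 -195.8] across -39.8 along -170.1
plateL [551.1 -58.7] across -65.1 along -7.1
plateR [556.2 -77.6] across -68.4 along -26.4
```

```bash
cat >> h.py <<'E'
from scipy.spatial.transform import Rotation as Ro
YAW=0.435; D=np.array([-np.sin(YAW),np.cos(YAW)]); N=np.array([np.cos(YAW),np.sin(YAW)])
PAD0=np.array([607.3,-23.3]); O=PAD0-D*28.0   # pad at rack y=+28 if stop=.05
def rk(x,y): return O+N*x+D*y
def inc(target,yaw=None):
    s=arm.read_state(); r=Ro.from_quat(s["ee_rot"]); v=r.inv().apply(np.array(target)-s["position"])/100
    m=r.as_matrix(); y=np.arctan2(m[1,0],m[0,0])
    print("pos",np.round(s["position"],1),"yaw",round(y,4),"rack",np.round([(np.array(s["position"])[:2]-O)@N,(np.array(s["position"])[:2]-O)@D],1),"F rack",np.round([np.array(s["contact_force"])[:2]@N,np.array(s["contact_force"])[:2]@D,s["contact_force"][2]],1),"inc",v.round(3), "turnz", None if yaw is None else round(-(yaw-y)/.5,3))
E
python3 -c "
from h import *
p=rk(0,32); inc([*p,190],YAW); inc([*p,143],YAW)"
```

```text
pos [466.9  10.2 304. ] yaw 0.2503 rack [-113.2  117.6] F rack [ 0.3 -0.6  0.2] inc [1.27  0.633 1.14 ] turnz -0.369
pos [466.9  10.2 304. ] yaw 0.2503 rack [-113.2  117.6] F rack [ 0.3 -0.6  0.2] inc [1.27  0.633 1.61 ] turnz -0.369
```

Request:
apply_moves(
  increments=[
    [[0.3,0.2,0.0,0,0,-0.2,-1],[0.6,0.4,0.1,0,0,-0.37,-1],[0.9,0.6,0.3,0,0,-0.37,-1],[1,0.63,0.6,0,0,-0.37,-1],[1,0.63,0.6,0,0,-0.37,-1]],
  ],
)

```text
clock: 4.2
position: [578.5, -26.9, 239.0]
ee_rot: [0.977, 0.215, -0.005, -0.001]
contact_force: [-0.7, 0.2, -1.0]
gripper_width: -0.3
```

```bash
python3 -c "
from h import *
p=rk(0,32); inc([*p,160],YAW)
im=arm.get_image('wrist'); save(im,'w2')
for l,z in [('pad_top',77),('lip',80),('stop_face',34),('pot',0)]:
    for m in arm.mark_of(l,im)[:1]: print(l,np.round(m['at']),m['conf'],at_z(im,m['at'],z).round(1))
"
```

```text
pos [578.5 -26.9 239. ] yaw 0.4329 rack [-27.6  36.9] F rack [-0.5  0.4 -1. ] inc [0.284 0.051 0.787] turnz -0.004
pad_top [327. 153.] 0.55 [608.8 -20.3  77. ]
lip [286. 157.] 0.9 [595.    3.4  80. ]
stop_face [364. 190.] 0.61 [588.1 -65.   34. ]
pot [274. 268.] 0.84 [473.8 -28.6   0. ]
```

View pics/w2.png

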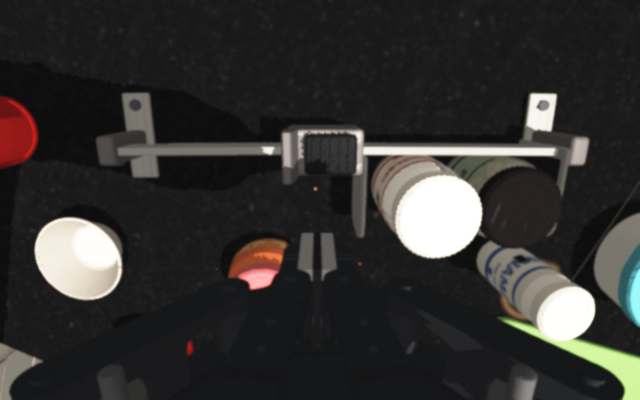

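```bash
python3 -c "
from h import *
im=arm.get_image('wrist')
for c,z in [((125,150.5),56),((270,150),56),((380,150.5),56),((550,152.5),56),((331,154),77),((305,154),77),((358,154),77),((290,153),90),((356,235),61),((98,152),61),((587,152),61)]:
    p=at_z(im,c,z)[:2]; print(c,p.round(1),((p-O)@N).round(1),((p-O)@D).round(1))
"
```

```text
(125, 150.5) [545.2 119.1] 3.7 183.3
(270, 150) [592.1  18.1] 3.7 72.0
(380, 150.5) [626.8 -57. ] 3.5 -10.8
(550, 152.5) [ 682.3 -177.7] 3.0 -143.6
(331, 154) [611.2 -22.6] 3.8 27.0
(305, 154) [603.5  -6.3] 3.8 45.0
(358, 154) [619.1 -39.6] 3.8 8.2
(290, 153) [601.9   3.3] 6.3 54.4
(356, 235) [560.  -69.8] -62.5 5.8
(98, 152) [537.1 135.7] 3.4 201.8
(587, 152) [ 694.8 -201.2] 4.4 -170.2
```

```bash
cat >> h.py <<'E'
O=O+N*3+D*5
E
python3 -c "
from h import *
inc([*rk(0,26),165],YAW)"
```

```text
pos [579.4 -26.1 246. ] yaw 0.4359 rack [-29.5  32.2] F rack [-0.2  0.5  0.5] inc [0.292 0.062 0.811] turnz 0.002
```

Request:
apply_moves(
  increments=[
    [[0.2,0.06,0.2,0,0,0,-1],[0.29,0.06,0.5,0,0,0,-1],[0.29,0.06,0.81,0,0,0,-1],[0.29,0.06,0.81,0,0,0,-1],[0.29,0.06,0.81,0,0,0,-1]],
  ],
)

```text
clock: 5.0
position: [608.5, -19.5, 164.3]
ee_rot: [0.976, 0.216, 0.001, 0.0]
contact_force: [0.0, -0.1, 0.3]
gripper_width: 0.0
```

```bash
python3 -c "
from h import *
inc([*rk(0,26),143],YAW)
im=arm.get_image('scene'); c=im['img'][150:240,260:400]; cv2.imwrite('pics/s2.png',cv2.cvtColor(cv2.resize(c,None,fx=5.7,fy=5.7,interpolation=cv2.INTER_CUBIC),cv2.COLOR_RGB2BGR))
im=arm.get_image('wrist'); save(im,'w3')
"
```

```text
pos [608.5 -19.5 164.3] yaw 0.4361 rack [-0.3 25.9] F rack [-0.  -0.1  0.3] inc [ 0.003 -0.001  0.213] turnz 0.002
```

View pics/s2.png

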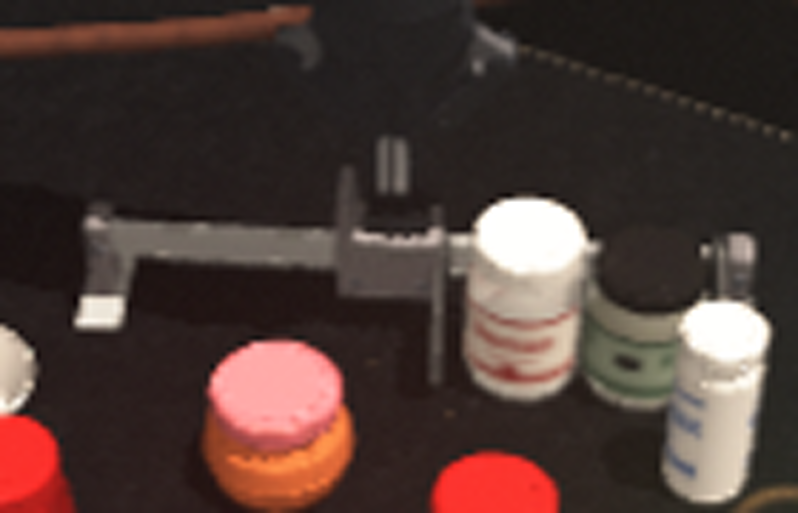

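View pics/w3.png

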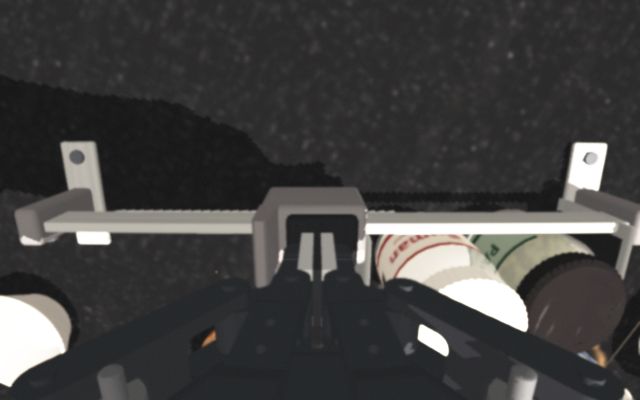

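Request:
apply_moves(
  increments=[
    [[0,0,0.08,0,0,0,-1],[0,0,0.14,0,0,0,-1],[0,0,0.17,0,0,0,-1],[0,0,0.19,0,0,0,-1],[0,0,0.19,0,0,0,-1]],
  ],
)

```text
clock: 5.6
position: [608.6, -19.5, 144.4]
ee_rot: [0.976, 0.216, 0.0, 0.0]
contact_force: [-1.4, 0.9, 5.3]
gripper_width: -0.2
```

Request:
apply_moves(
  increments=[
    [[0,0,0.01,0,0,0,-1],[0,0,0.015,0,0,0,-1],[0,0,0.015,0,0,0,-1],[0,0,0.015,0,0,0,-1]],
  ],
)

```text
clock: 6.0
position: [608.6, -19.6, 143.3]
ee_rot: [0.976, 0.216, 0.001, 0.0]
contact_force: [-0.1, 1.8, 5.1]
gripper_width: 0.3
```

Request:
apply_moves(
  increments=[
    [[0,0,0.01,0,0,0,-1],[0,0,0.01,0,0,0,-1],[0,0,0.01,0,0,0,-1]],
  ],
)

```text
clock: 6.3
position: [608.6, -19.6, 142.7]
ee_rot: [0.976, 0.216, 0.001, 0.0]
contact_force: [-1.1, 0.2, 6.5]
gripper_width: -0.1
```

Request:
apply_moves(
  increments=[
    [[0,0,0.01,0,0,0,-1],[0,0,0.01,0,0,0,-1],[0,0,0.01,0,0,0,-1]],
  ],
)

```text
clock: 6.6
position: [608.8, -19.8, 142.6]
ee_rot: [0.976, 0.216, 0.001, 0.0]
contact_force: [-2.5, -0.4, 10.9]
gripper_width: -0.4
```

Request:
apply_moves(
  increments=[
    [[0,-0.05,0,0,0,0,-1],[0,-0.1,0,0,0,0,-1],[0,-0.2,0,0,0,0,-1],[0,-0.3,0,0,0,0,-1],[0,-0.4,0,0,0,0,-1],[0,-0.4,0,0,0,0,-1]],
  ],
)

```text
clock: 7.2
position: [591.7, 17.1, 142.6]
ee_rot: [0.976, 0.217, 0.001, 0.0]
contact_force: [-3.7, 1.0, 11.2]
gripper_width: -0.1
```

```bash
python3 -c "
from h import *
inc([*rk(0,150),142],YAW)
im=arm.get_image('wrist'); save(im,'w4')
"
```

```text
pos [591.7  17.1 142.6] yaw 0.4369 rack [-0.1 66.2] F rack [-2.9  2.5 11.2] inc [ 0.003 -0.838  0.005] turnz 0.004
```

View pics/w4.png

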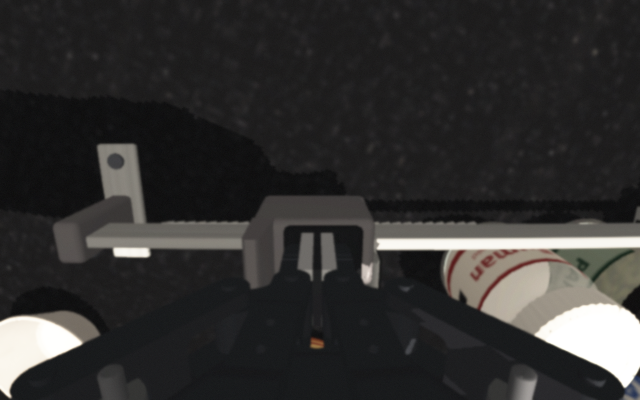

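Request:
apply_moves(
  increments=[
    [[0,-0.1,0,0,0,0,-1],[0,-0.2,0,0,0,0,-1],[0,-0.3,0,0,0,0,-1],[0,-0.4,0,0,0,0,-1],[0,-0.5,0,0,0,0,-1],[0,-0.57,0,0,0,0,-1],[0,-0.63,0,0,0,0,-1],[0,-0.67,0,0,0,0,-1]],
  ],
)

```text
clock: 8.05
position: [563.9, 77.2, 142.5]
ee_rot: [0.976, 0.217, 0.001, 0.001]
contact_force: [-0.6, -2.4, 9.8]
gripper_width: 0.0
```

Request:
apply_moves(
  increments=[
    [[0,-0.03,0,0,0,0,-1],[0,-0.05,0,0,0,0,-1],[0,-0.07,0,0,0,0,-1]],
  ],
)

```text
clock: 8.35
position: [561.0, 83.3, 142.5]
ee_rot: [0.976, 0.216, 0.001, 0.001]
contact_force: [-1.0, -2.7, 10.8]
gripper_width: -0.2
```

```bash
python3 -c "
from h import *
inc([*rk(0,150),142],YAW)
im=arm.get_image('wrist'); save(im,'w5')
"
```

```text
pos [561.   83.3 142.5] yaw 0.4362 rack [ -0.  139.2] F rack [-2.  -2.1 10.8] inc [ 0.001 -0.108  0.004] turnz 0.002
```

View pics/w5.png

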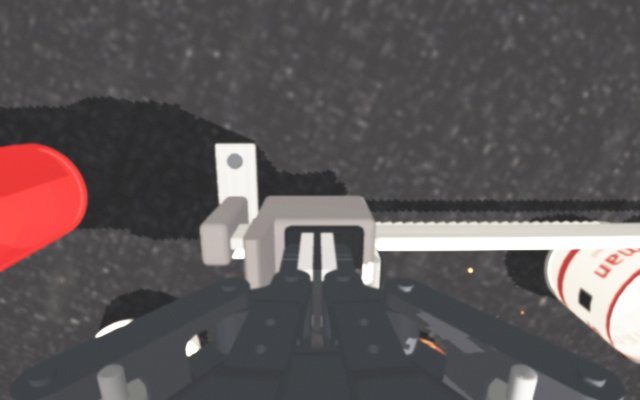

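Request:
apply_moves(
  increments=[
    [[0,-0.03,0,0,0,0,-1],[0,-0.05,0,0,0,0,-1],[0,-0.05,0,0,0,0,-1]],
  ],
)

```text
clock: 8.7
position: [559.5, 87.5, 142.4]
ee_rot: [0.976, 0.217, 0.002, 0.001]
contact_force: [0.1, -3.6, 9.5]
gripper_width: 0.3
```

Request:
apply_moves(
  increments=[
    [[0,-0.03,0,0,0,0,-1],[0,-0.03,0,0,0,0,-1],[0,-0.03,0,0,0,0,-1]],
  ],
)

```text
clock: 9.0
position: [558.4, 90.2, 142.4]
ee_rot: [0.976, 0.216, 0.002, 0.001]
contact_force: [0.8, -5.1, 8.1]
gripper_width: -0.0
```

Request:
apply_moves(
  increments=[
    [[0,-0.04,0,0,0,0,-1],[0,-0.04,0,0,0,0,-1],[0,-0.04,0,0,0,0,-1]],
  ],
)

```text
clock: 9.3
position: [557.4, 92.5, 142.4]
ee_rot: [0.976, 0.216, 0.002, 0.002]
contact_force: [5.3, -11.0, 7.3]
gripper_width: 0.2
```

Request:
apply_moves(
  increments=[
    [[0,-0.04,0,0,0,0,-1],[0,-0.04,0,0,0,0,-1],[0,-0.04,0,0,0,0,-1]],
  ],
)

```text
clock: 9.6
position: [557.1, 93.2, 142.4]
ee_rot: [0.976, 0.216, 0.002, 0.004]
contact_force: [14.1, -24.7, 3.7]
gripper_width: 0.1
```

```bash
python3 -c "
from h import *
inc([*rk(0,150),142],YAW)
im=arm.get_image('wrist'); save(im,'w6')
im=arm.get_image('top');save(im,'t6')
"
```

```text
pos [557.1  93.2 142.4] yaw 0.4363 rack [  0.6 149.8] F rack [  2.4 -28.3   3.7] inc [-0.006 -0.002  0.004] turnz 0.003
```

View pics/w6.png

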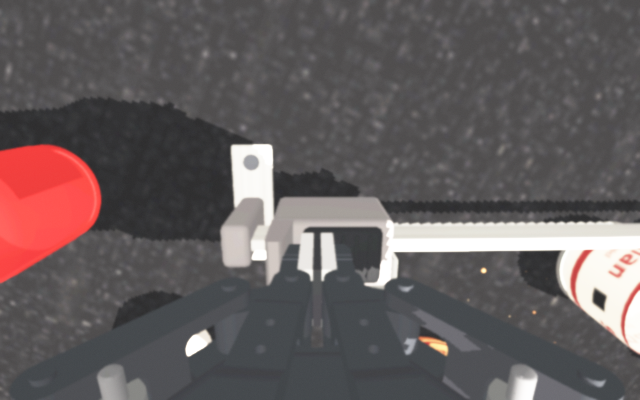

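Request:
apply_moves(
  increments=[
    [[0,0.03,-0.05,0,0,0,-1],[0,0.03,-0.3,0,0,0,-1],[0,0.03,-0.7,0,0,0,-1],[0,0.03,-1,0,0,0,-0.1]],
  ],
)

```text
clock: 10.1
position: [554.8, 95.1, 241.7]
ee_rot: [0.976, 0.216, 0.0, 0.0]
contact_force: [0.8, -0.0, 0.2]
gripper_width: 13.4
```

Request:
apply_moves(
  increments=[
    [[-0.3,0.1,0,0,0,0,-0.1],[-0.6,0.3,0,0,0,0,-0.1],[-0.9,0.5,0,0,0,0,-0.1],[-1,0.7,0,0,0,0,-0.1],[-1,0.7,0,0,0,0,-0.1]],
  ],
)

```text
clock: 10.6
position: [492.3, -12.1, 240.2]
ee_rot: [0.977, 0.214, -0.001, -0.0]
contact_force: [-0.3, 0.3, -0.1]
gripper_width: 38.8
```

```bash
python3 -c "
from h import *
print(arm.read_state()['gripper_width'])
inc([*rk(-200,50),142],YAW)
im=arm.get_image('wrist'); save(im,'w7')
for l,z in [('pad_top',77),('lip',80),('stop_face',34),('pot',0),('katori',0),('jar_white_lid',0),('jar_black_lid',0)]:
    for m in arm.mark_of(l,im)[:2]:
        p=at_z(im,m['at'],z); print(l,np.round(m['at']),m['conf'],p.round(1),'rack',((p[:2]-O)@N).round(1),((p[:2]-O)@D).round(1))
im=arm.get_image('top')
for l,z in [('pad_top',77),('lip',80),('stop_face',34),('pot',0),('katori',0),('jar_white_lid',0),('jar_black_lid',0)]:
    for m in arm.mark_of(l,im)[:3]:
        p=at_z(im,m['at'],z); print(l,np.round(m['at']),m['conf'],p.round(1),'rack',((p[:2]-O)@N).round(1),((p[:2]-O)@D).round(1))
"
```

```text
38.79678261125983
pos [492.3 -12.1 240.2] yaw 0.432 rack [-102.5   81.6] F rack [-0.1  0.4 -0.1] inc [-0.973  0.32   0.983] turnz -0.006
pad_top [228.  45.] 0.89 [559.7  81.   77. ] rack -2.3 137.6
lip [179.  46.] 0.79 [546.6 107.9  80. ] rack -2.8 167.6
lip [462. 105.] 0.68 [589.4 -71.7  80. ] rack -39.6 -13.4
stop_face [285. 100.] 0.94 [541.7  37.6  34. ] rack -36.8 105.9
pot [324. 199.] 0.95 [474.2 -28.2   0. ] rack -125.7 74.7
katori [135. 174.] 0.95 [422.1 140.5   0. ] rack -101.9 249.6
jar_white_lid [435. 291.] 0.74 [ 433.9 -171.2    0. ] rack -222.6 -38.1
jar_white_lid [47. 48.] 0.73 [496.9 248.3   0. ] rack 11.3 315.8
jar_black_lid [140. 174.] 0.74 [424.7 136.1   0. ] rack -101.4 244.5
pot [301. 200.] 0.73 [477.9 -21.6   0. ] rack -119.6 79.1
jar_white_lid [346. 256.] 0.98 [ 325.5 -149.7    0. ] rack -311.8 27.1
jar_white_lid [355. 222.] 0.95 [ 420.7 -175.4    0. ] rack -236.4 -36.3
jar_white_lid [332. 159.] 0.67 [ 600.4 -106.3    0. ] rack -44.3 -49.4
jar_black_lid [349. 151.] 0.87 [ 624.9 -154.9    0. ] rack -42.5 -103.8
```

View pics/w7.png

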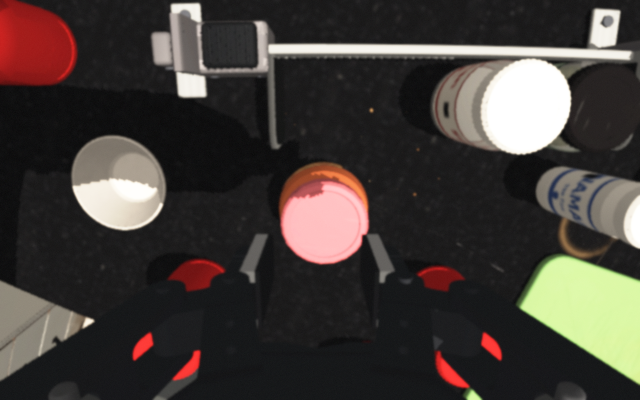

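Request:
apply_moves(
  increments=[
    [[-0.3,0.03,0,0,0,0,0.3],[-0.6,0.06,0,0,0,0,0.3],[-0.88,0.06,0,0,0,0,0.3],[-0.88,0.06,0.3,0,0,0,0.3],[-0.88,0.06,0.6,0,0,0,0.3],[-0.88,0.06,0.8,0,0,0,0.3]],
  ],
)

```text
clock: 12.0
position: [415.4, -52.9, 159.3]
ee_rot: [0.976, 0.216, -0.0, -0.0]
contact_force: [0.6, -0.1, 0.1]
gripper_width: 55.5
```

```bash
python3 -c "
from h import *
print(arm.read_state()['gripper_width'])
inc([*rk(-190,75),88],YAW)
im=arm.get_image('wrist'); save(im,'w8')
for l,z in [('pot',0)]:
    for m in arm.mark_of(l,im)[:2]:
        p=at_z(im,m['at'],z); print(l,np.round(m['at']),m['conf'],p.round(1),'rack',((p[:2]-O)@N).round(1),((p[:2]-O)@D).round(1))
"
```

```text
55.46543547127512
pos [415.4 -52.9 159.3] yaw 0.4346 rack [-189.5   77. ] F rack [ 0.5 -0.4  0.1] inc [-0.005  0.02   0.713] turnz -0.001
pot [318. 103.] 0.87 [474.1 -26.8   0. ] rack -125.2 76.0
```

View pics/w8.png

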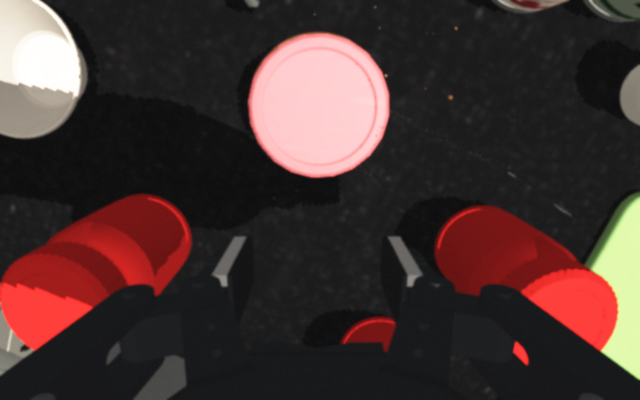

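Request:
apply_moves(
  increments=[
    [[0,0,0.3,0,0,0,0.3],[0,0.01,0.55,0,0,0,0.3],[0,0.01,0.71,0,0,0,0.3],[0,0.01,0.71,0,0,0,0.3]],
  ],
)

```text
clock: 12.5
position: [416.5, -53.6, 88.7]
ee_rot: [0.976, 0.216, -0.001, 0.0]
contact_force: [0.7, 0.3, 0.2]
gripper_width: 55.4
```

Request:
apply_moves(
  increments=[
    [[0.1,0,0,0,0,0,0.3],[0.18,0,0,0,0,0,0.3],[0.24,0,0,0,0,0,0.3],[0.28,0,0,0,0,0,0.3]],
  ],
)

```text
clock: 12.9
position: [442.4, -41.4, 90.1]
ee_rot: [0.976, 0.216, -0.0, -0.0]
contact_force: [-4.4, -0.6, 4.6]
gripper_width: 55.7
```

```bash
python3 -c "
from h import *
inc([*rk(-79,45),88],YAW)
im=arm.get_image('wrist'); save(im,'w9')
im=arm.get_image('scene'); c=im['img'][150:300,230:430]; cv2.imwrite('pics/s9.png',cv2.cvtColor(cv2.resize(c,None,fx=4,fy=4,interpolation=cv2.INTER_CUBIC),cv2.COLOR_RGB2BGR))
"
```

```text
pos [442.4 -41.4  90.1] yaw 0.4355 rack [-160.2   76. ] F rack [-4.2  1.3  4.6] inc [0.812 0.311 0.021] turnz 0.001
```

View pics/s9.png

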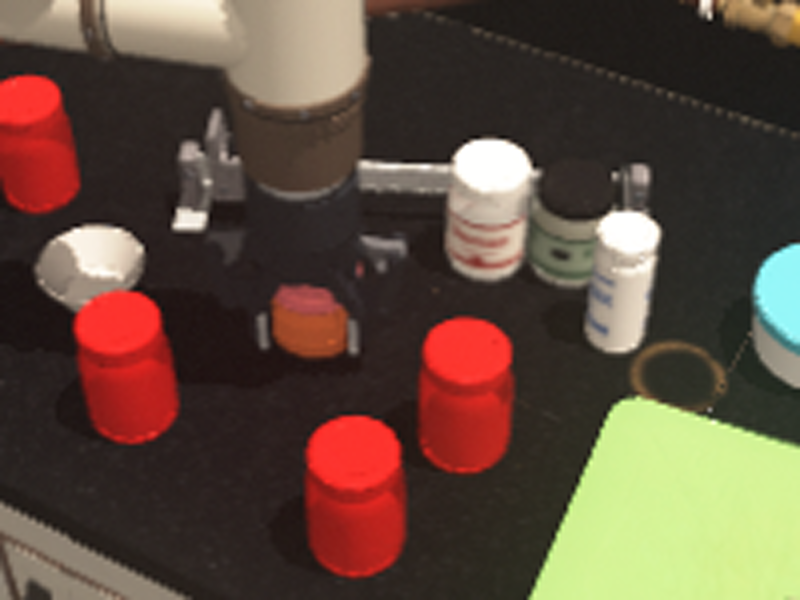

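View pics/w9.png

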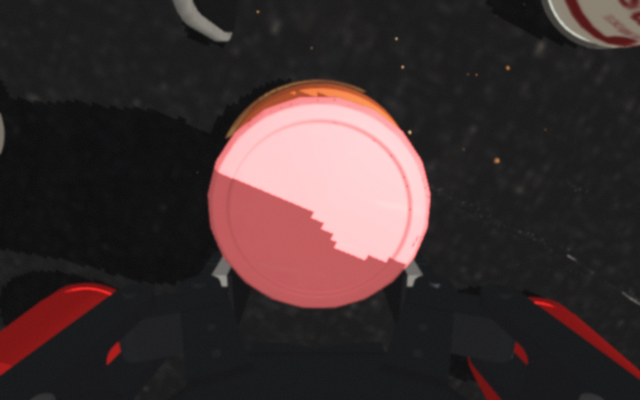

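Request:
apply_moves(
  increments=[
    [[-0.1,0,0,0,0,0,0.3],[-0.1,0,0.1,0,0,0,0.3],[-0.05,0,0.1,0,0,0,0.3],[0,0,0.1,0,0,0,0.3],[0.04,0.015,0.1,0,0,0,0.3]],
  ],
)

```text
clock: 13.5
position: [446.7, -41.2, 79.2]
ee_rot: [0.976, 0.216, -0.0, 0.0]
contact_force: [-1.0, -0.5, -0.2]
gripper_width: 56.0
```

```bash
python3 -c "
from h import *
inc([*rk(-79,45),80],YAW)
im=arm.get_image('wrist'); save(im,'w10')
for l,z in [('pot',0)]:
    for m in arm.mark_of(l,im)[:2]:
        p=at_z(im,m['at'],z); print(l,np.round(m['at']),m['conf'],p.round(1),'rack',((p[:2]-O)@N).round(1),((p[:2]-O)@D).round(1))
"
```

```text
pos [446.7 -41.2  79.2] yaw 0.4355 rack [-156.2   74.4] F rack [-1.1 -0.  -0.2] inc [ 0.772  0.295 -0.009] turnz 0.001
pot [320. 171.] 0.94 [479.8 -27.8   0. ] rack -120.5 72.7
```

View pics/w10.png

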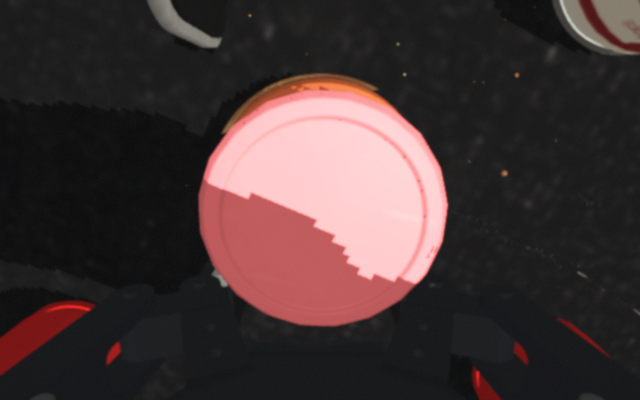

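Request:
apply_moves(
  increments=[
    [[0.06,0.03,0,0,0,0,0.3],[0.12,0.06,0,0,0,0,0.3],[0.18,0.09,0,0,0,0,0.3],[0.24,0.12,0,0,0,0,0.3],[0.3,0.15,0,0,0,0,0.3]],
  ],
)

```text
clock: 14.1
position: [480.5, -42.4, 79.4]
ee_rot: [0.976, 0.216, 0.0, -0.0]
contact_force: [-1.7, -0.6, -0.6]
gripper_width: 55.8
```

```bash
python3 -c "
from h import *
inc([*rk(-79,45),80],YAW)
im=arm.get_image('wrist'); save(im,'w11')
for l,z in [('pot',0),('stop_face',34)]:
    for m in arm.mark_of(l,im)[:1]:
        p=at_z(im,m['at'],z); print(l,np.round(m['at']),m['conf'],p.round(1),'rack',((p[:2]-O)@N).round(1),((p[:2]-O)@D).round(1))
"
```

```text
pos [480.5 -42.4  79.4] yaw 0.4351 rack [-126.    59.1] F rack [-1.8  0.1 -0.6] inc [ 0.47   0.141 -0.006] turnz 0.0
pot [321. 171.] 0.88 [513.6 -29.5   0. ] rack -90.6 56.9
stop_face [160.  26.] 0.97 [540.1  39.2  34. ] rack -37.6 108.0
```

View pics/w11.png

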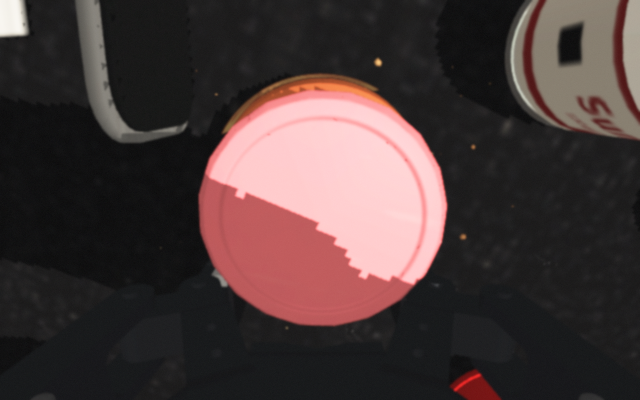

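Request:
apply_moves(
  increments=[
    [[0.07,0.03,0,0,0,0,0.3],[0.14,0.06,0,0,0,0,0.3],[0.21,0.09,0,0,0,0,0.3],[0.28,0.12,0,0,0,0,0.3],[0.35,0.13,0,0,0,0,0.3],[0.4,0.13,0,0,0,0,0.3]],
  ],
)

```text
clock: 14.85
position: [522.5, -37.2, 79.4]
ee_rot: [0.976, 0.216, 0.0, 0.0]
contact_force: [-0.7, 0.1, -0.1]
gripper_width: 55.3
```

Request:
apply_moves(
  increments=[
    [[0.03,0,0,0,0,0,0.3],[0.06,0,0,0,0,0,0.3],[0.08,0,0,0,0,0,0.3]],
  ],
)

```text
clock: 15.15
position: [528.9, -33.8, 79.4]
ee_rot: [0.976, 0.216, -0.0, 0.0]
contact_force: [-1.2, 0.0, -0.4]
gripper_width: 55.2
```

```bash
python3 -c "
from h import *
inc([*rk(-79,45),80],YAW)
im=arm.get_image('wrist'); save(im,'w12')
for l,z in [('pot',0),('stop_face',34)]:
    for m in arm.mark_of(l,im)[:1]:
        p=at_z(im,m['at'],z); print(l,np.round(m['at']),m['conf'],p.round(1),'rack',((p[:2]-O)@N).round(1),((p[:2]-O)@D).round(1))
"
```

```text
pos [528.9 -33.8  79.4] yaw 0.4354 rack [-78.5  46.5] F rack [-1.1  0.5 -0.4] inc [-0.005  0.015 -0.006] turnz 0.001
pot [319. 171.] 0.77 [561.8 -19.9   0. ] rack -42.9 45.3
stop_face [139. 175.] 0.93 [540.5  38.9  34. ] rack -37.4 107.6
```

View pics/w12.png

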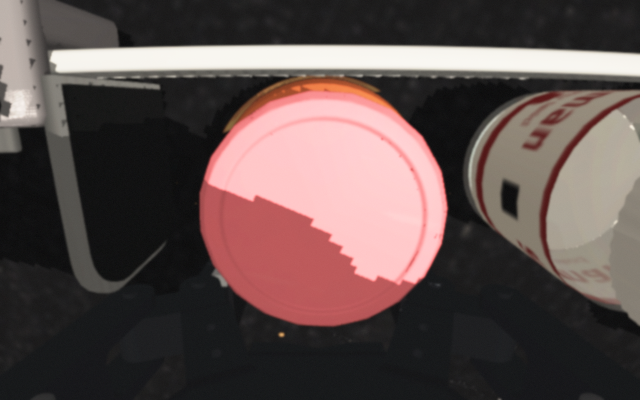

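Almost touching the bar; nudge until there's contact.

Request:
apply_moves(
  increments=[
    [[0.02,0,0,0,0,0,0.3],[0.04,0,0,0,0,0,0.3],[0.04,0,0,0,0,0,0.3]],
  ],
)

```text
clock: 15.6
position: [532.3, -32.3, 79.4]
ee_rot: [0.976, 0.216, -0.0, 0.0]
contact_force: [-1.5, -0.6, 1.0]
gripper_width: 55.6
```

Request:
apply_moves(
  increments=[
    [[0.02,0,0,0,0,0,0.3],[0.03,0,0,0,0,0,0.3],[0.03,0,0,0,0,0,0.3]],
  ],
)

```text
clock: 15.9
position: [533.2, -31.9, 79.1]
ee_rot: [0.977, 0.215, -0.003, 0.0]
contact_force: [-4.7, -3.4, 3.7]
gripper_width: 55.6
```

Request:
apply_moves(
  increments=[
    [[-0.1,0,0,0,0,0,0.3],[-0.3,0,0,0,0,0,0.3],[-0.6,0,0,0,0,0,0.3],[-0.6,0,-0.4,0,0,0,0.3],[-0.6,0,-0.8,0,0,0,-0.5],[-0.6,0,-1,0,0,0,-1],[-0.6,0,-1,0,0,0,-1]],
  ],
)

```text
clock: 16.6
position: [483.0, -55.9, 183.1]
ee_rot: [0.976, 0.216, 0.005, 0.0]
contact_force: [1.0, -0.1, -0.1]
gripper_width: 12.3
```

Request:
apply_moves(
  increments=[
    [[0,0,-0.3,0,0,0,-1],[0,0,-0.5,0,0,0,-1],[0,-0.3,-0.6,0,0,0,-1],[0,-0.6,-0.6,0,0,0,-1],[0,-0.6,-0.6,0,0,0,-1],[0,-0.6,-0.6,0,0,0,-1]],
  ],
)

```text
clock: 17.2
position: [455.3, -1.4, 238.9]
ee_rot: [0.976, 0.217, 0.0, -0.0]
contact_force: [0.4, 0.0, 0.6]
gripper_width: -0.1
```

```bash
python3 -c "
from h import *
inc([*rk(0,185),170],YAW)
im=arm.get_image('wrist'); save(im,'w13')
for l,z in [('pot',0),('stop_face',34),('pad_top',77),('lip',80),('jar_white_lid',0),('jar_black_lid',0)]:
    for m in arm.mark_of(l,im)[:1]:
        p=at_z(im,m['at'],z); print(l,np.round(m['at']),m['conf'],p.round(1),'rack',((p[:2]-O)@N).round(1),((p[:2]-O)@D).round(1))
"
```

```text
pos [455.3  -1.4 238.9] yaw 0.4367 rack [-131.6  106.9] F rack [ 0.3 -0.1  0.6] inc [ 1.317 -0.779  0.689] turnz 0.003
pot [390.  68.] 0.92 [565.7 -18.3   0. ] rack -38.6 45.1
stop_face [315.  62.] 0.94 [540.1  39.4  34. ] rack -37.5 108.2
lip [160. 144.] 0.6 [446. 109.  80.] rack -93.6 210.9
jar_white_lid [495.  73.] 0.96 [ 602.2 -102.8    0. ] rack -41.1 -47.0
```

View pics/w13.png

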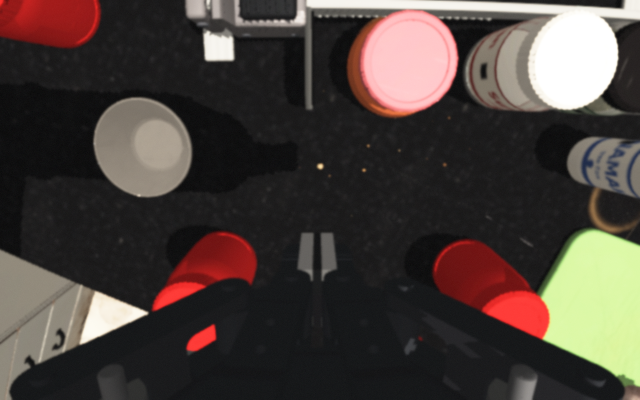

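Request:
apply_moves(
  increments=[
    [[0.2,-0.3,0,0,0,0,-1],[0.5,-0.6,0,0,0,0,-1],[0.8,-0.8,0,0,0,0,-1],[1,-0.82,0,0,0,0,-1],[1,-0.82,0,0,0,0,-1]],
  ],
)

```text
clock: 18.05
position: [513.5, 116.2, 239.0]
ee_rot: [0.976, 0.217, 0.0, 0.0]
contact_force: [-0.6, -0.5, -0.6]
gripper_width: -0.1
```

Request:
apply_moves(
  increments=[
    [[0.3,0,0.2,0,0,0,-1],[0.32,0,0.5,0,0,0,-1],[0.32,0,0.65,0,0,0,-1],[0.32,0,0.65,0,0,0,-1]],
  ],
)

```text
clock: 18.45
position: [538.9, 126.6, 171.7]
ee_rot: [0.977, 0.215, -0.003, 0.001]
contact_force: [0.3, 0.2, 0.5]
gripper_width: 0.1
```

```bash
python3 -c "
from h import *
inc([*rk(0,188),145],YAW)
im=arm.get_image('wrist'); save(im,'w14')
"
```

```text
pos [538.9 126.6 171.7] yaw 0.4335 rack [ -1.8 187.8] F rack [0.3 0.1 0.5] inc [ 0.02  -0.002  0.267] turnz -0.003
```

View pics/w14.png

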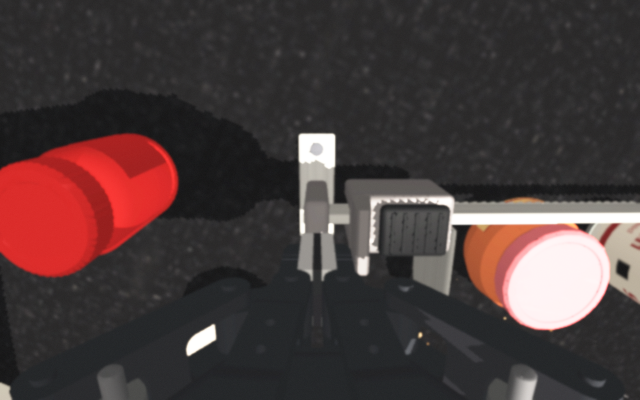

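Request:
apply_moves(
  increments=[
    [[0.01,0,0.15,0,0,0,-1],[0.02,0,0.26,0,0,0,-1],[0.02,0,0.26,0,0,0,-1]],
  ],
)

```text
clock: 18.8
position: [541.9, 128.5, 147.9]
ee_rot: [0.976, 0.216, -0.001, 0.0]
contact_force: [-0.1, -1.6, -0.7]
gripper_width: -0.0
```

Request:
apply_moves(
  increments=[
    [[0,0.05,0,0,0,0,-1],[0,0.1,0,0,0,0,-1],[0,0.15,0,0,0,0,-1],[0,0.2,0,0,0,0,-1],[0,0.25,0,0,0,0,-1],[0,0.3,0,0,0,0,-1]],
  ],
)

```text
clock: 19.4
position: [554.9, 102.6, 149.1]
ee_rot: [0.976, 0.216, 0.001, -0.001]
contact_force: [-5.1, 7.2, 0.9]
gripper_width: -0.1
```

```bash
python3 -c "
from h import *
inc([*rk(0,188),145],YAW)
im=arm.get_image('wrist'); save(im,'w15')
for l,z in [('pot',0),('stop_face',34),('pad_top',77),('lip',80),('jar_white_lid',0),('jar_black_lid',0)]:
    for m in arm.mark_of(l,im)[:1]:
        p=at_z(im,m['at'],z); print(l,np.round(m['at']),m['conf'],p.round(1),'rack',((p[:2]-O)@N).round(1),((p[:2]-O)@D).round(1))
"
```

```text
pos [554.9 102.6 149.1] yaw 0.4349 rack [  2.6 159.3] F rack [-1.6  8.7  0.9] inc [-0.026 -0.287  0.041] turnz -0.0
stop_face [440. 284.] 0.69 [549.5  18.4  34. ] rack -37.9 85.1
pad_top [413. 261.] 0.62 [569.6  61.5  77. ] rack -1.5 115.8
lip [354. 266.] 0.72 [557.2  85.7  80. ] rack -2.5 142.9
jar_white_lid [ 82. 192.] 0.92 [495.6 249.    0. ] rack 10.5 317.1
```

View pics/w15.png

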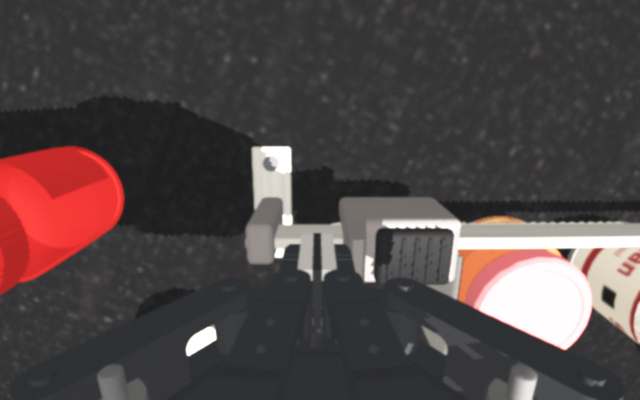

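Request:
apply_moves(
  increments=[
    [[-0.02,0.05,0.02,0,0,0,-1],[-0.02,0.1,0.02,0,0,0,-1],[-0.02,0.15,0.02,0,0,0,-1],[-0.02,0.18,0.02,0,0,0,-1],[-0.02,0.2,0.02,0,0,0,-1]],
  ],
)

```text
clock: 20.25
position: [562.8, 84.0, 147.4]
ee_rot: [0.976, 0.216, 0.002, -0.001]
contact_force: [-2.0, 8.4, 3.1]
gripper_width: -0.2
```

Request:
apply_moves(
  increments=[
    [[0,0.02,0,0,0,0,-1],[0,0.04,0,0,0,0,-1],[0,0.06,0,0,0,0,-1]],
  ],
)

```text
clock: 20.55
position: [565.2, 78.7, 147.3]
ee_rot: [0.976, 0.216, 0.002, -0.001]
contact_force: [-2.1, 8.4, 3.3]
gripper_width: -0.1
```

```bash
python3 -c "
from h import *
inc([*rk(0,188),145],YAW)
im=arm.get_image('wrist'); save(im,'w16')
for l,z in [('pot',0),('stop_face',34),('pad_top',77),('lip',80)]:
    for m in arm.mark_of(l,im)[:1]:
        p=at_z(im,m['at'],z); print(l,np.round(m['at']),m['conf'],p.round(1),'rack',((p[:2]-O)@N).round(1),((p[:2]-O)@D).round(1))
im=arm.get_image('top'); c=im['img'][100:220,220:400]; cv2.imwrite('pics/t16.png',cv2.cvtColor(cv2.resize(c,None,fx=4.4,fy=4.4,interpolation=cv2.INTER_CUBIC),cv2.COLOR_RGB2BGR))
"
```

```text
pos [565.2  78.7 147.3] yaw 0.4361 rack [  1.8 133.3] F rack [1.7 8.5 3.3] inc [-0.017 -0.547  0.023] turnz 0.002
pot [474. 264.] 0.81 [572.8 -38.1   0. ] rack -40.5 24.1
stop_face [443. 286.] 0.72 [560.9  -6.7  34. ] rack -38.1 57.6
pad_top [416. 263.] 0.58 [580.5  36.7  77. ] rack -2.1 88.7
lip [354. 266.] 0.62 [568.7  62.3  80. ] rack -2.0 116.9
```

View pics/w16.png

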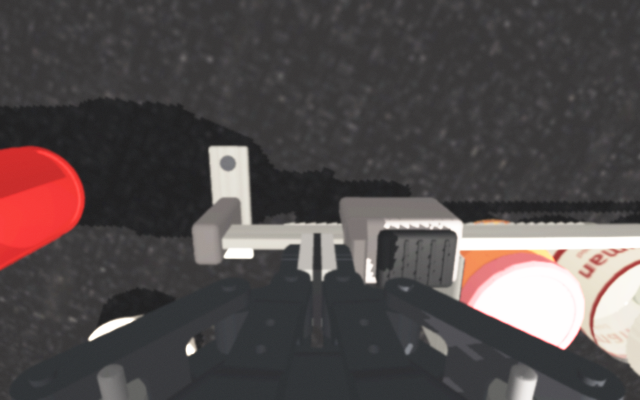

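View pics/t16.png

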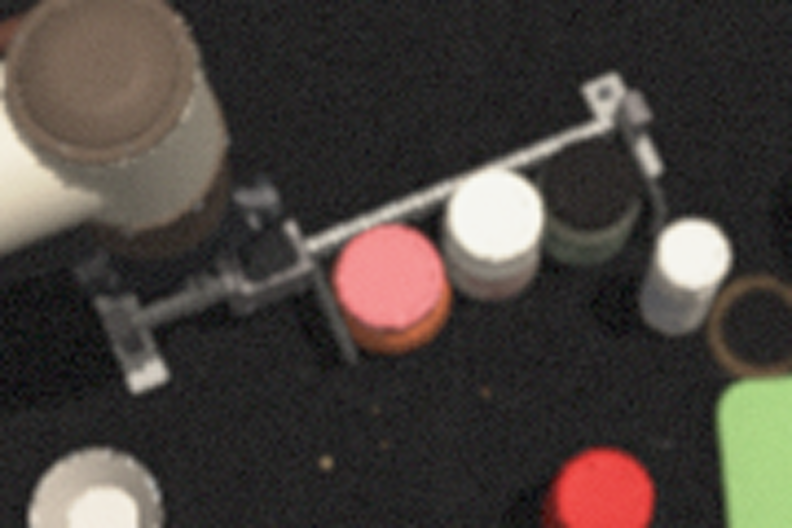

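Request:
apply_moves(
  increments=[
    [[0,0.02,0,0,0,0,-1],[0,0.04,0,0,0,0,-1],[0,0.05,0,0,0,0,-1]],
  ],
)

```text
clock: 21.15
position: [567.2, 74.3, 147.2]
ee_rot: [0.976, 0.216, 0.002, -0.001]
contact_force: [-2.6, 9.2, 2.8]
gripper_width: 0.1
```

Request:
apply_moves(
  increments=[
    [[0,0.02,0,0,0,0,-1],[0,0.03,0,0,0,0,-1],[0,0.03,0,0,0,0,-1]],
  ],
)

```text
clock: 21.45
position: [568.2, 72.2, 147.3]
ee_rot: [0.976, 0.216, 0.002, -0.001]
contact_force: [-3.9, 11.3, 3.2]
gripper_width: -0.2
```

Request:
apply_moves(
  increments=[
    [[0,0.02,0,0,0,0,-1],[0,0.03,0,0,0,0,-1],[0,0.03,0,0,0,0,-1]],
  ],
)

```text
clock: 21.75
position: [568.7, 71.0, 147.2]
ee_rot: [0.976, 0.216, 0.002, -0.002]
contact_force: [-7.3, 18.3, 5.4]
gripper_width: -0.1
```

Request:
apply_moves(
  increments=[
    [[0,0.02,0,0,0,0,-1],[0,0.03,0,0,0,0,-1],[0,0.03,0,0,0,0,-1]],
  ],
)

```text
clock: 22.05
position: [569.1, 70.4, 147.3]
ee_rot: [0.976, 0.216, 0.001, -0.004]
contact_force: [-12.4, 26.8, 7.0]
gripper_width: 0.0
```

```bash
python3 -c "
from h import *
inc([*rk(0,188),145],YAW)
im=arm.get_image('top'); c=im['img'][100:220,220:400]; cv2.imwrite('pics/t17.png',cv2.cvtColor(cv2.resize(c,None,fx=4.4,fy=4.4,interpolation=cv2.INTER_CUBIC),cv2.COLOR_RGB2BGR))
"
```

```text
pos [569.1  70.4 147.3] yaw 0.4358 rack [  1.8 124. ] F rack [ 0.  29.5  7. ] inc [-0.018 -0.64   0.027] turnz 0.002
```

View pics/t17.png

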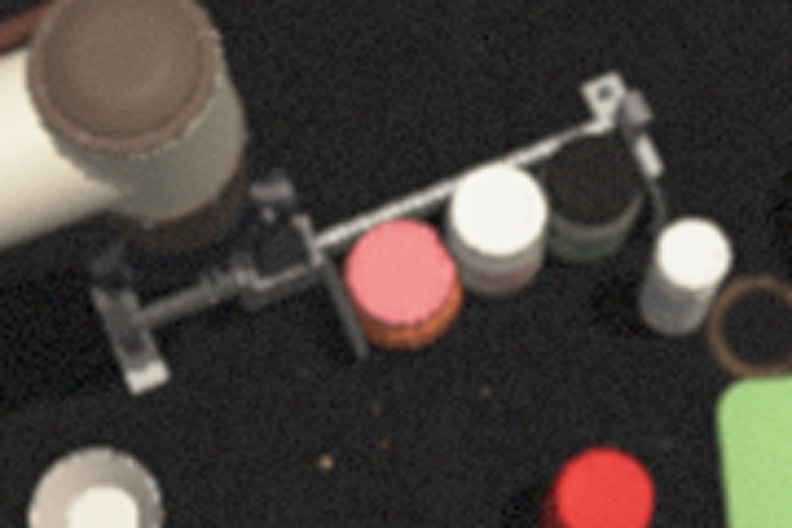

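Request:
apply_moves(
  increments=[
    [[0,-0.05,0,0,0,0,-1],[0,-0.12,0,0,0,0,-1],[0,-0.25,0,0,0,0,-1],[0,-0.25,-0.4,0,0,0,-1],[0,-0.25,-0.9,0,0,0,-1],[0,-0.25,-0.9,0,0,0,-1]],
  ],
)

```text
clock: 22.7
position: [562.8, 88.1, 243.7]
ee_rot: [0.976, 0.217, 0.007, 0.0]
contact_force: [0.8, -0.1, -0.1]
gripper_width: 0.1
```

Request:
apply_moves(
  increments=[
    [[-0.3,0.2,0,0,0,0,-1],[-0.6,0.5,0,0,0,0,-1],[-0.9,0.8,0,0,0,0,-1],[-0.9,0.9,0,0,0,0,-1],[-0.9,0.9,0,0,0,0,-1]],
  ],
)

```text
clock: 23.2
position: [515.9, -33.7, 236.5]
ee_rot: [0.977, 0.215, 0.0, 0.0]
contact_force: [0.3, -0.9, 0.2]
gripper_width: 0.0
```

```bash
python3 -c "
from h import *
inc([*rk(0,188),145],YAW)
im=arm.get_image('wrist'); save(im,'w18')
for l,z in [('pot',0),('stop_face',34),('pad_top',77),('lip',80),('jar_white_lid',0),('jar_black_lid',0),('rack',0),('katori',0),('salt_shaker',0)]:
    for m in arm.mark_of(l,im)[:1]:
        p=at_z(im,m['at'],z); print(l,np.round(m['at']),m['conf'],p.round(1),'rack',((p[:2]-O)@N).round(1),((p[:2]-O)@D).round(1))
"
```

```text
pos [515.9 -33.7 236.5] yaw 0.4324 rack [-90.3  52.1] F rack [-0.1 -0.9  0.2] inc [ 0.899 -1.362  0.914] turnz -0.005
pot [357. 119.] 0.81 [576.2 -44.6   0. ] rack -40.2 16.7
stop_face [322. 118.] 0.69 [565.8 -15.3  34. ] rack -37.3 47.7
pad_top [271.  65.] 0.95 [583.5  29.   77. ] rack -2.5 80.4
lip [222.  62.] 0.75 [572.2  56.5  80. ] rack -1.2 110.1
jar_white_lid [14. 63.] 0.85 [496.8 249.3   0. ] rack 11.7 316.8
jar_black_lid [373.  72.] 0.51 [617.  -39.6   0. ] rack -1.1 4.1
rack [374.  74.] 0.57 [615.9 -41.4   0. ] rack -2.8 2.9
katori [107. 191.] 0.58 [421.2 137.1   0. ] rack -104.2 246.9
salt_shaker [523. 200.] 0.75 [ 576.2 -219.2    0. ] rack -113.7 -141.6
```

View pics/w18.png

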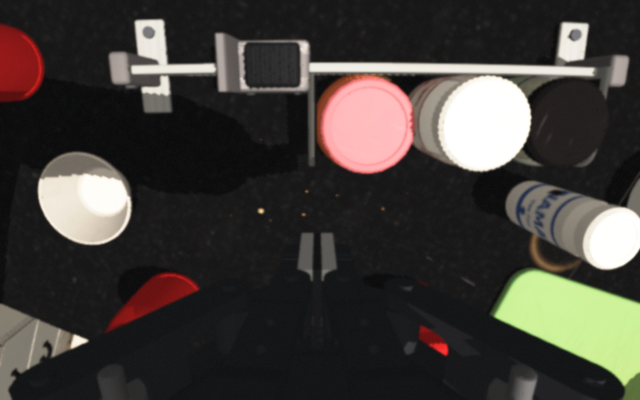

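```bash
python3 -c "
from h import *
im=arm.get_image('scene'); c=im['img'][150:300,230:430]; cv2.imwrite('pics/s19.png',cv2.cvtColor(cv2.resize(c,None,fx=4,fy=4,interpolation=cv2.INTER_CUBIC),cv2.COLOR_RGB2BGR))
im=arm.get_image('wrist')
f=lambda c,z:[round(float((at_z(im,c,z)[:2]-O)@A),1) for A in (N,D)]
print('plate edges at front',f((309,160),61),f((316,160),61),'pad',f((248,66),77),f((300,66),77),'feet',f((113,68),61),f((627,70),61),'lid',f((319,125),65),f((413,125),65))
"
```

```text
plate edges at front [-65.0, 59.1] [-65.0, 54.1] pad [-2.6, 96.9] [-2.7, 64.2] feet [-1.0, 193.1] [0.8, -165.4] lid [-40.1, 52.0] [-39.8, -12.7]
```

View pics/s19.png

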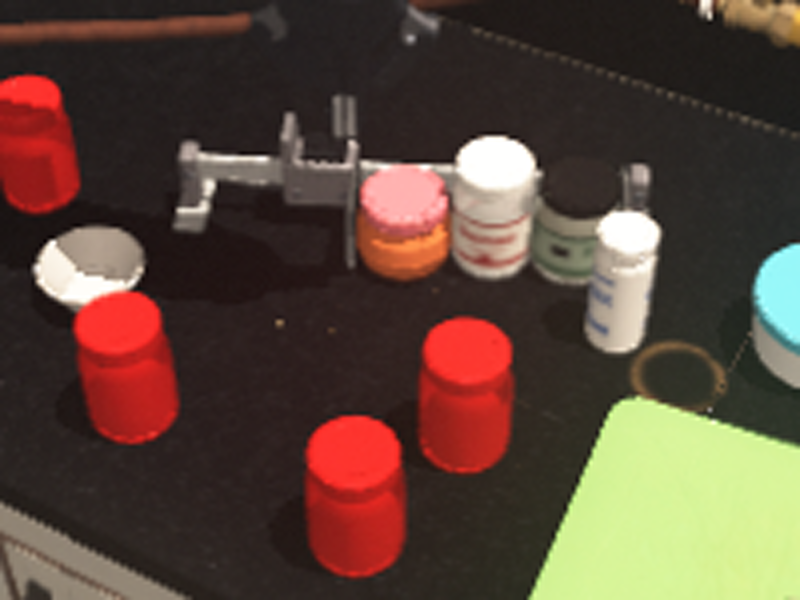

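```bash
python3 -c "
from h import *
print(arm.job_done())"
```

```text
the job is handed in; nothing more can be done
None
```

I pressed the release pad until it bottomed out, at about 11 N. With it pressed, I pushed the stop back until it hit its end at about 28 N. A half-open finger cradle then pushed the pot diagonally into the gap until it touched the bar. Last, I pushed the lip from its far side until the row was snug, where the force rose to about 30 N. I handed the job in at about 23 s on the robot's clock.

**Final measurements (wrist camera):**
- **Stop:** the plate's inner face is at rack y ≈ 54 mm, so the stop is at about 0.104 m (limit 0.118).
- **Pot:** its centre is about 40 mm in front of the bar.
- **Row:** pot, white jar and black jar stand upright and touching, between the stop's plate and the fixed end plate.
- **Other things:** the shaker and bowl measured within about 5 mm of where they started. I did not measure the tub again, but the arm never went near it.

**What disagreed:**
- **Stop face:** the network's mark for it was about 6 mm off the plate edge seen in the picture (48 against 54 mm). Both values are within the limits.
- **Pot to plate:** this came out at 31 to 38 mm depending on the estimate, within the allowed 25 to 55 mm.
- **First push:** the first touch on the pot pressed down on it with about 5 N, so I backed off and lowered the fingers 10 mm before pushing it in.

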